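# Prick the drill centres of a guitar bridge blank in a toggle-clamp fixture

## Robot

A 7-joint arm with a two-finger parallel gripper is mounted at the origin on the work surface. World frame = base frame: x ahead of the robot, y to its left, z up, the work surface at z = 0. Lengths are in m, angles in rad, forces in N, time in s.
With the tool pointing down it reaches from about 0.425 to 0.925 m from the base axis. Payload 6.8 kg.
Tool frame: the origin (TCP) lies at the very end of the fingers, on their centre line; the grasp point (between the pads) lies 19 mm behind it; z points along the fingers, y is the line along which they close (so a half turn about z gives the same grasp; the last joint's range is limited). The gripper opens to 88 mm and grips with 3 to 60 N. Pads are 20 mm wide; open, the fingers measure 115 mm over their backs; the gripper's body (75 mm by 178 mm) begins 61 mm behind the grasp point.
Start: joints at [-0.108, 0.477, 0.022, 1.555, -0.011, 1.109, -0.083], TCP at [0.675, 0, 0.223] pointing down, gripper open.
Joint ranges: [-2.96, 2.96], [-0.34, 2.1], [-1.41, 1.46], [0.24, 2.44], [-1.37, 4.51], [0.17, 1.92], [-2.96, 2.96]. Speed limits (rad/s): [2.39, 2.39, 3.14, 3.14, 3.14, 3.14, 3.14].

## Interface

Orientations are given as a rotation vector (axis times angle).
In Python, from plant import bot, vision gives the robot as it stands.
- The arm moves only by the tool arm_command, never from a script. Its argument "plan" is a list of rows, each a list of 3 entries, a list of its own where there are three numbers: the shift along the tool's x, y, z in mm, then the turn, a rotation vector about the tool's x, y, z in degrees, then the finger opening in mm, from 0 to 87.8. In form: [[[tx, ty, tz], [ax, ay, az], hand], ...]. A call has 1 to 8 rows; each row is the pose to reach, as a shift and turn from the pose commanded when the call began, along the tool's axes at that moment; what a row does not reach only later rows make up. A row lasts 1/12 s, in which the tool goes at most 41.7 mm and 7.16 degrees, less where a joint would pass 70% of its speed; a pose out of reach is approached as far as the arm can. A call with a gripper value outside its range is refused whole. The fingers move at their own pace and stop on an object; "newtons" is the grip in N (left out, the last holds). Time passes only in rows, so rows that repeat a pose let the fingers close. It gives the time, the measured TCP pose, the force, the opening and the grip force at its end, in the units of the state.
- bot.state(): the state, without advancing time (a new reading comes with each control period).
- vision.read_camera(name): name is "scene" or "side" or "wrist"; returns (picture, depth): 400x640x3 uint8, red, green, blue; 400x640 float32, m along the optical axis (not along the pixel's ray), 0 where there is no reading.
- vision.get_calibration(name): a dict with "K" (3x3 intrinsics, pixels), "k1" (the pictures are not rectified: a ray, as slopes to the right and down, at radius r is drawn at 1 + k1 r^2 times it, then the intrinsics apply), "rvec" (rotation vector, rad) and "tvec" (3), from world to camera coordinates, as OpenCV has them; the wrist camera has in their place "hand_eye" (4x4, takes a point from camera to tool coordinates, whose origin is the TCP and whose axes are the flange's). Camera axes: x right, y down, z forward; pixel columns grow to the right and rows downward; lengths in m; the calibration is good to about 2 mm. A picture is of the moment at which its call begins: read the wrist's pose just before it. get_calibration takes no time and is no camera call.
- bot.hand_in(): hands the job in; it is judged then, once.
The state is a dict: "clock": time; "joint_pos": joint angles; "joint_velocities": joint speeds; "tau": joint torques, N m; "tool_pos": TCP position; "orientation": TCP orientation; "ft_force": force on the tool from outside, world axes, zero at the start; "wrist_torque": the same for the moment, N m; "opening": finger opening in m; "gripper_force": force on a finger pad.
Only numpy, scipy, OpenCV 4.12 (cv2) and the standard library are available. Lean on these libraries where they do the work, as an engineer would, in place of code of your own. Each camera call takes 0.05 s, during which the arm holds its last target. There are 200 camera calls.

## Task

Lay the stepped, 150 mm long bridge blank flat in the nest of the pricking fixture, then swing the toggle clamp over centre and ease it down onto the blank, holding it all the way so that it does not snap shut. Let go and leave it pressing on its own for three seconds, so that the points below mark the wood, then swing the clamp back until it is fully open again, with the blank still lying in its nest. Leave the other two blocks and the dish where they are.

Things in the scene. Friction and masses are not known exactly. Their poses are not given: they have to be found in the camera images.
- blank: guitar bridge blank of dark wood, loose: 150 long (its x) x 34 wide (its y), raised middle 90 long and 20 thick, the two 30 mm end wings 12 thick; about 85 g. Origin: centre of the underside, z up. It is the only stepped, 150 mm long piece.
- short_block: plain offcut of the same dark wood, loose, 95 x 34 x 20, not wanted. Origin: centre of the underside.
- square_block: plain offcut of the same dark wood, loose, 70 x 70 x 20, not wanted. Origin: centre of the underside.
- dish: small clear dish, loose, 52 diameter, 22 tall, standing on a corner of the fixture's board. Origin: centre of the underside.
- nest (a point): centre of the nest bed on the fixed pricking fixture: the top of a pale board, 18 above the bench. Aluminium rails 8 high at both ends and the four corners form a pocket 156 (x of this frame) x 40 (y); the middle 104 mm of its long sides is open for fingers. x runs along the pocket, y towards the clamp's hinge, z up. Two brass points in the bed, 1.5 high, do not obstruct.
- clamp_hinge (a point): centre of the toggle clamp's hinge, between two steel cheeks (top 76 above the bench), 110 from the nest centre along the nest's y and 62 above the bench. The hinge axis runs along the nest's x.
- clamp (a joint): toggle clamp arm angle, rad: 0 = level, pointing to the nest's -y, foot on top of a seated blank; grows as it swings up and back; 2.0 = fully open on its stop, leaning back; lowest -0.15 (empty nest). A spring throws it from its centre, about 1.15, to the nearer end and holds it there with about 1 N m (6 to 8 N at the bar). Little damping: let go past centre, it snaps down hard.
- clamp_bar (a point): middle of the black round cross bar at the free end of the clamp arm, 170 from the hinge: 18 diameter, 116 long, parallel to the hinge axis. The steel arm (16 wide, 12 thick) joins it in the middle, leaving 50 mm of bar each side to pinch, best 36 from the middle. The bar can turn between the fingers. Its axes turn with the arm.
- clamp_foot (a point): underside of the round rubber foot (22 diameter) below the clamp arm, 110 from the hinge.
There are look-alikes about, which are no part of the job. Leave any yellow look-alike of the blank alone.

How it is judged:
On the way, in this order (a step that is already met when the one before it is completed fails the run):
1. the blank lies flat in the nest, let go, with the clamp still open (horizontal distance between blank and nest below 0.007 m and z of blank in the frame of nest below 0.003 m and angle between blank's own z axis and vertical below 0.05 rad and angle between the x axis of blank and the x axis of nest, either way round below 0.1 rad and contact force between the fingers and blank below 0.3 N and value of joint clamp above 1.3 rad), for 0.2 s.
2. the clamp presses on the seated blank on its own, untouched by the robot, for two seconds at least (horizontal distance between blank and nest below 0.007 m and z of blank in the frame of nest below 0.003 m and angle between blank's own z axis and vertical below 0.05 rad and angle between the x axis of blank and the x axis of nest, either way round below 0.1 rad and value of joint clamp below 0.12 rad and contact force between clamp and blank above 3 N and contact force between each of the fingers, the arm and clamp below 0.3 N), for 2 s.
At the end, for the whole second after the job is handed in: The blank lies flat (within 0.05 rad) in the nest, within 7 mm of its centre, its long axis within 0.10 rad of the pocket's and its underside less than 3 mm above the bed, at rest; the clamp stands fully open (beyond 1.85 rad) and still (horizontal distance between blank and nest below 0.007 m and z of blank in the frame of nest below 0.003 m and angle between blank's own z axis and vertical below 0.05 rad and angle between the x axis of blank and the x axis of nest, either way round below 0.1 rad and value of joint clamp above 1.85 rad and velocity of joint clamp below 0.1 rad/s and linear speed of blank below 0.02 m/s); the robot touches nothing.
It fails at once if the clamp snaps down (faster than 3 rad/s in the lower part of its swing, while its foot is still some 15 mm or more above the blank) (value of joint clamp between 0.15 and 0.8 rad and velocity of joint clamp below -3 rad/s).
It fails at once if another block or the dish is shifted by more than 25 mm (distance of any of short_block, square_block, dish from where it was at the start of the episode above 0.025 m).
It also fails if it takes over 72 s, if anything falls off the work surface, if the arm or the gripper's body presses on something with over 40 N, if the wrist force passes 120 N, or if a joint passes its speed limit or range.

## Working session

There is one attempt and no reset: what is moved stays moved. The work goes in short steps, Python scripts to look and compute and a tool call to move; the robot and the scene stay as the last step left them, time stands still between calls to the robot, and variables do not carry over. Pictures are saved under pics/ and viewed, at most 10 in all, crops included, and the job is handed in when it is done.

Besides the shell and the picture viewer there is one more tool, called after "Request:" as name(argument=value, ...) on one line, values as JSON. arm_command: Moves the arm, as the interface text tells. Its arguments: {"type":"object","properties":{"plan":{"type":"array"},"newtons":{"type":"number"}},"required":["plan"]}

```bash
mkdir -p pics; ls; cat > h.py <<'E'
import numpy as np, cv2
from scipy.spatial.transform import Rotation as R
from plant import bot, vision
def cam(name, st=None):
    c=vision.get_calibration(name); K=np.array(c["K"]); k1=c["k1"]
    if name=="wrist":
        st=st or bot.state(); T=np.eye(4); T[:3,:3]=R.from_rotvec(st["orientation"]).as_matrix(); T[:3,3]=st["tool_pos"]
        M=T@np.array(c["hand_eye"]); Rc=M[:3,:3]; o=M[:3,3]
    else:
        Rc=R.from_rotvec(np.ravel(c["rvec"])).as_matrix().T; o=-Rc@np.ravel(c["tvec"])
    return K,k1,Rc,o
def rays(cm,uv):
    K,k1,Rc,o=cm; uv=np.atleast_2d(np.array(uv,float))
    n=cv2.undistortPoints(uv[:,None],K,np.array([k1,0,0,0,0.]))[:,0]
    return np.c_[n,np.ones(len(n))]@Rc.T
def onz(cm,uv,z):
    d=rays(cm,uv); o=cm[3]; return o+d*((z-o[2])/d[:,2])[:,None]
def bydepth(cm,uv,dep):
    d=rays(cm,uv); return cm[3]+d*np.atleast_1d(dep)[:,None]
def proj(cm,P):
    K,k1,Rc,o=cm; p=(np.atleast_2d(P)-o)@Rc; n=p[:,:2]/p[:,2:]; n=n*(1+k1*(n**2).sum(1,keepdims=True))
    return n@K[:2,:2].T+K[:2,2]
def shot(name,fn):
    st=bot.state(); cm=cam(name,st); im,d=vision.read_camera(name)
    cv2.imwrite("pics/"+fn+".png",im[:,:,::-1]); np.savez("pics/"+fn+".npz",im=im,d=d,**dict(zip(["K","k1","Rc","o"],cm)))
    return cm,im,d
def load(fn):
    f=np.load("pics/"+fn+".npz"); return (f["K"],float(f["k1"]),f["Rc"],f["o"]),f["im"],f["d"]
E
python3 - <<'E'
from h import *
for n in["scene","side","wrist"]:
    cm,im,d=shot(n,n+"0"); print(n,cm[3],cm[2][:,2])
s=bot.state();print(s)
E
```

```text
pics
scene [ 0.98191077 -0.25025563  0.95425846] [-0.49184369  0.12133222 -0.86218807]
side [-0.10112189  0.61832387  0.79417509] [ 0.49706609 -0.62540638 -0.60149162]
wrist [0.67461833 0.07687519 0.38376227] [-0.00235785 -0.27792752 -0.96059915]
{'clock': 0.15, 'joint_pos': array([-0.10807883,  0.47759826,  0.02235103,  1.55620024, -0.01151002,
        1.10929113, -0.08310971]), 'joint_velocities': array([ 0.0011536 , -0.00228007,  0.00104963, -0.00598196,  0.00078322,
        0.00029757, -0.00093715]), 'tau': array([ 2.56581799e-03, -5.83290482e+01,  1.53667007e+00, -2.72875071e+01,
       -5.42110554e-02,  1.44432642e-02,  8.67239464e-05]), 'tool_pos': array([ 6.74544146e-01, -1.96841158e-05,  2.21923345e-01]), 'orientation': array([-2.22082556e+00, -2.22077850e+00,  1.61442728e-03]), 'ft_force': array([-1.12954178, -0.08872044, -1.32650226]), 'wrist_torque': array([-0.03471973, -0.04087431,  0.02893079]), 'gripper_force': 0.0, 'opening': 0.0878388770223086}
```

View pics/scene0.png

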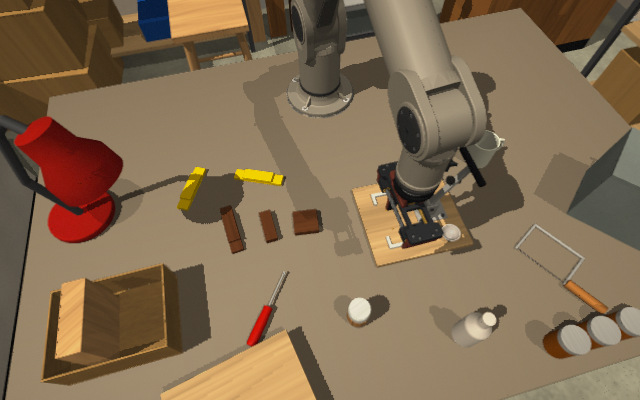

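View pics/side0.png

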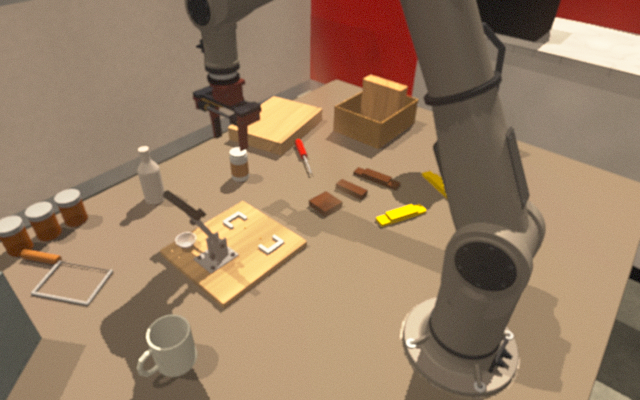

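Scene view: three dark brown candidates stand at (232,229), (269,226) and (306,222). The one at (232,229) is the longest and looks stepped, so it is probably the blank. The yellow look-alikes at (193,188) and (260,177) are to be left alone. The fixture board is around (410,220), with the clamp open and the dish at (452,233). Next I'll measure and confirm with a crop.

```bash
python3 - <<'E'
from h import *
cm,im,d=load("scene0")
hsv=cv2.cvtColor(im,cv2.COLOR_RGB2HSV)
m=((hsv[...,2]<125)&(hsv[...,1]>110)&((hsv[...,0]<14)|(hsv[...,0]>172))).astype(np.uint8); m[:, :210]=0;m[:,330:]=0;m[:195]=0;m[262:]=0
m=cv2.morphologyEx(m,cv2.MORPH_OPEN,np.ones((3,3)))
cs,_=cv2.findContours(m,0,cv2.CHAIN_APPROX_NONE)
for c in cs:
    if cv2.contourArea(c)<80: continue
    p=c[:,0].astype(float); 
    for z in (0.012,.02):
        P=onz(cm,p,z)[:,:2]*1000; r=cv2.minAreaRect(P.astype(np.float32)); print(z,p.mean(0).round(),np.round(r[0],1),np.round(r[1],1),round(r[2],1))
    u,v=p.mean(0).astype(int); print("depth pt",bydepth(cm,[[u,v]],d[v,u]).round(4))
# side: bright rails
cm2,im2,d2=load("side0"); h2=cv2.cvtColor(im2,cv2.COLOR_RGB2HSV)
m=((h2[...,1]<60)&(h2[...,2]>170)).astype(np.uint8); m[:200]=0;m[275:]=0;m[:,:160]=0;m[:,300:]=0
n,l,s,ce=cv2.connectedComponentsWithStats(m)
for i in range(1,n):
    if s[i,4]>15:
        vv,uu=np.where(l==i); P=onz(cm2,np.c_[uu,vv],.026)
        r=cv2.minAreaRect((P[:,:2]*1000).astype(np.float32)); print("side",s[i],P.mean(0).round(4),np.round(r[0],1),np.round(r[1],1),round(r[2],1))
a=cv2.resize(im[190:265,200:335],None,fx=5,fy=5,interpolation=2)[:,:,::-1][:, :400]
a=cv2.resize(im[190:265,205:340],(540,300),interpolation=2)
b=cv2.resize(im2[180:305,150:310],(540,422)[:2],interpolation=2)
c=np.vstack([a,cv2.resize(b,(540,300))]) if 0 else None
A=cv2.resize(im[195:262,210:335],(500,268),interpolation=2);B=cv2.resize(im2[185:305,155:310],(426,330),interpolation=2)
C=np.zeros((600,500,3),np.uint8);C[:268]=A;C[270:600,:426]=B
cv2.imwrite("pics/crop1.png",C[:,:,::-1])
E
```

```text
0.012 [268. 226.] [ 485.7 -284.9] [101.5  34.3] 1.8
0.02 [268. 226.] [ 489.9 -284.6] [100.7  34. ] 1.8
depth pt [[ 0.488  -0.2868  0.0201]]
0.012 [305. 222.] [ 502.  -178.4] [70.8 76.4] 81.8
0.02 [305. 222.] [ 506. -179.] [70.2 75.7] 81.8
depth pt [[ 0.5068 -0.1804  0.0241]]
0.012 [231. 229.] [ 465.9 -388.2] [152.5  35.9] 5.7
0.02 [231. 229.] [ 470.3 -387. ] [151.2  35.6] 5.7
depth pt [[ 0.4704 -0.3864  0.0212]]
side [223 212  24  16 122] [0.6376 0.0504 0.026 ] [633.9  50.2] [60.  38.1] 89.1
side [175 233  18  14 100] [0.6646 0.1954 0.026 ] [667.7 193.8] [30.1 54.7] 82.4
side [259 235  24  18 146] [0.4875 0.0564 0.026 ] [491.9  55.2] [59.5 38.1] 88.3
side [218 248  16  20  80] [0.5395 0.1594 0.026 ] [537.  160.9] [20.6 66.8] 27.8
side [201 254   4   5  16] [0.5877 0.1954 0.026 ] [587.4 195.7] [ 7.2 14.8] 51.2
```

View pics/crop1.png

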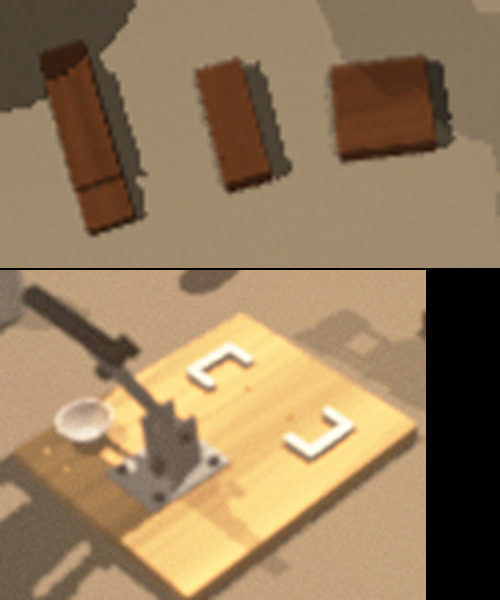

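The crop confirms it. The left piece at (232,229) is the only dark one with stepped-down wings at both ends (measured 151 x 35 mm), so it is the blank. The other two are plain offcuts of about 100x34 and 70x70. The fixture rails give a nest near (0.563, 0.053), with y towards world +y. The dish is by the hinge at about (0.665, 0.195). I'll go and look at the blank from close.

Request:
arm_command(plan=[[[-384,-175,0],[0,0,84.3],87],[[-384,-175,0],[0,0,84.3],87],[[-384,-175,0],[0,0,84.3],87],[[-384,-175,0],[0,0,84.3],87],[[-384,-175,0],[0,0,84.3],87],[[-384,-175,0],[0,0,84.3],87],[[-384,-175,0],[0,0,84.3],87],[[-384,-175,0],[0,0,84.3],87]])

```text
clock: 0.82
tool_pos: [0.5355, -0.3048, 0.2226]
orientation: [-3.017, -0.875, -0.0]
ft_force: [0.9, -0.6, -0.6]
opening: 0.0871
gripper_force: 0.0
```

```bash
cat >> h.py <<'E'
def rel(pos,yaw_deg,st=None):
    st=st or bot.state(); R0=R.from_rotvec(st["orientation"]); c,s=np.cos(np.radians(yaw_deg)),np.sin(np.radians(yaw_deg))
    Rt=R.from_matrix(np.array([[c,s,0],[s,-c,0],[0,0,-1]]))
    return (R0.inv().apply(np.array(pos)-st["tool_pos"])*1000).round(1),np.degrees((R0.inv()*Rt).as_rotvec()).round(2)
E
python3 -c "
from h import *
print(rel([.5,-.384,.222],5.7)); print(cam('wrist')[0])"
```

```text
(array([-72.4,  47.9,   0.6]), array([-1.000e-02, -0.000e+00,  2.666e+01]))
[[299.54722548   0.         323.45101137]
 [  0.         299.54722548 200.68465287]
 [  0.           0.           1.        ]]
```

Request:
arm_command(plan=[[[-72.4,47.9,0.6],[0,0,26.7],87],[[-72.4,47.9,0.6],[0,0,26.7],87],[[-72.4,47.9,0.6],[0,0,26.7],87],[[-72.4,47.9,0.6],[0,0,26.7],87],[[-72.4,47.9,0.6],[0,0,26.7],87],[[-72.4,47.9,0.6],[0,0,26.7],87]])

```text
clock: 1.32
tool_pos: [0.5018, -0.3822, 0.2217]
orientation: [-3.137, -0.17, 0.001]
ft_force: [-0.1, 0.0, -0.6]
opening: 0.0872
gripper_force: 0.0
```

```bash
python3 - <<'E'
from h import *
cm,im,d=shot("wrist","wblank"); s=bot.state(); print(s["tool_pos"],s["orientation"])
hsv=cv2.cvtColor(im,cv2.COLOR_RGB2HSV)
print(proj(cm,[[.47,-.387,.02],[.545,-.38,.012],[.395,-.394,.012]]).round())
m=((hsv[...,2]<150)&(hsv[...,1]>110)&((hsv[...,0]<14)|(hsv[...,0]>172))).astype(np.uint8)
m=cv2.morphologyEx(m,cv2.MORPH_OPEN,np.ones((3,3)))
cs,_=cv2.findContours(m,0,cv2.CHAIN_APPROX_NONE)
for c in cs:
    if cv2.contourArea(c)<300: continue
    p=c[:,0].astype(float)
    for z in (0.012,.02):
        P=onz(cm,p,z)[:,:2]*1000; r=cv2.minAreaRect(P.astype(np.float32)); print(z,cv2.boundingRect(c),np.round(r[0],1),np.round(r[1],1),round(r[2],1))
E
```

```text
[ 0.50207891 -0.38191991  0.22174674] [-3.13634143e+00 -1.71123146e-01  5.10955892e-04]
[[325. 203.]
 [326. 142.]
 [324. 254.]]
0.012 (432, 331, 33, 35) [ 253.  -599.1] [67.3 50.6] 6.4
0.02 (432, 331, 33, 35) [ 260.  -594.2] [65.9 49.5] 6.4
0.012 (183, 331, 33, 46) [ 199.9 -222.9] [90.7 51.5] 6.5
0.02 (183, 331, 33, 46) [ 208.  -226.1] [88.7 50.4] 6.5
0.012 (557, 265, 83, 90) [ 361.6 -832.9] [207.6  94.9] 41.2
0.02 (557, 265, 83, 90) [ 366.3 -823. ] [203.1  92.8] 41.2
0.012 (0, 265, 91, 97) [262.9  37.7] [114.7 216. ] 64.4
0.02 (0, 265, 91, 97) [269.7  28.9] [112.3 211.4] 64.4
0.012 (402, 231, 70, 69) [ 381.7 -545.3] [148.8  45.2] 51.5
0.02 (402, 231, 70, 69) [ 385.9 -541.6] [145.5  44.2] 51.5
0.012 (176, 231, 70, 69) [ 349.1 -246.3] [ 44.7 150.2] 51.7
0.02 (176, 231, 70, 69) [ 354.  -249.1] [ 43.7 147. ] 51.7
0.012 (231, 184, 19, 22) [ 466.5 -275.9] [28.1 24.3] 6.1
0.02 (231, 184, 19, 22) [ 468.9 -278. ] [27.5 23.7] 6.1
0.012 (311, 149, 28, 111) [ 461.6 -387.6] [149.8  36.3] 5.5
0.02 (311, 149, 28, 111) [ 464.1 -387.3] [146.6  35.5] 5.5
0.012 (132, 128, 65, 67) [ 499.4 -177.4] [78.4 74.4] 82.1
0.02 (132, 128, 65, 67) [ 501.  -181.6] [76.8 72.8] 82.1
```

View pics/wblank.png

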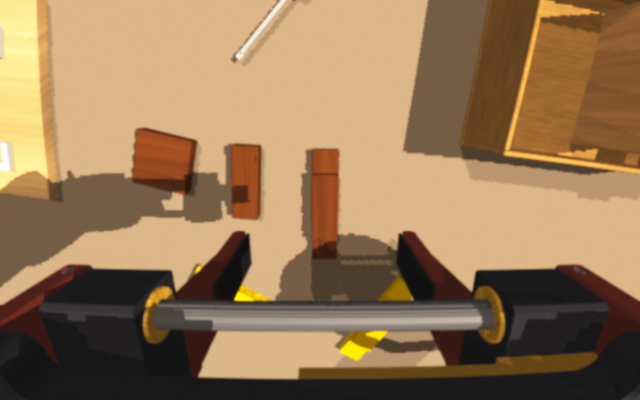

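Wrist view: the blank is at (325,204), running along the rows from 149 to 259 with the step line at row 174. The two offcuts are at (246,182) and (165,160), and the yellow ones lie behind the fingers.

```bash
python3 - <<'E'
from h import *
cm,im,d=load("wblank")
print(onz(cm,[[325,149]],0),onz(cm,[[325,174]],.02),onz(cm,[[325,174]],.012),onz(cm,[[325,259]],.012))
g=im[140:270,322:329].mean(axis=(1,2)); print(dict(zip(range(140,270,1),g.round().astype(int))))
print(rel([.462,-.3875,.1],5.6),rel([.462,-.3875,.003],5.6))
E
```

```text
[[ 0.53490136 -0.37967373  0.        ]] [[ 0.5066688  -0.38269099  0.02      ]] [[ 0.50510535 -0.38289181  0.012     ]] [[ 0.38738633 -0.39579453  0.012     ]]
{140: np.int64(180), 141: np.int64(180), 142: np.int64(180), 143: np.int64(180), 144: np.int64(180), 145: np.int64(180), 146: np.int64(178), 147: np.int64(167), 148: np.int64(132), 149: np.int64(98), 150: np.int64(89), 151: np.int64(92), 152: np.int64(93), 153: np.int64(94), 154: np.int64(93), 155: np.int64(93), 156: np.int64(94), 157: np.int64(94), 158: np.int64(95), 159: np.int64(94), 160: np.int64(94), 161: np.int64(94), 162: np.int64(93), 163: np.int64(94), 164: np.int64(94), 165: np.int64(94), 166: np.int64(94), 167: np.int64(94), 168: np.int64(94), 169: np.int64(93), 170: np.int64(94), 171: np.int64(92), 172: np.int64(87), 173: np.int64(72), 174: np.int64(66), 175: np.int64(75), 176: np.int64(83), 177: np.int64(85), 178: np.int64(86), 179: np.int64(85), 180: np.int64(86), 181: np.int64(86), 182: np.int64(86), 183: np.int64(86), 184: np.int64(86), 185: np.int64(86), 186: np.int64(86), 187: np.int64(85), 188: np.int64(86),
[... 961 characters left out ...]
t64(83), 240: np.int64(80), 241: np.int64(72), 242: np.int64(63), 243: np.int64(55), 244: np.int64(48), 245: np.int64(41), 246: np.int64(36), 247: np.int64(35), 248: np.int64(34), 249: np.int64(32), 250: np.int64(31), 251: np.int64(32), 252: np.int64(31), 253: np.int64(31), 254: np.int64(30), 255: np.int64(31), 256: np.int64(32), 257: np.int64(32), 258: np.int64(37), 259: np.int64(49), 260: np.int64(58), 261: np.int64(61), 262: np.int64(61), 263: np.int64(61), 264: np.int64(61), 265: np.int64(61), 266: np.int64(62), 267: np.int64(61), 268: np.int64(61), 269: np.int64(62)}
(array([-40.4,   1.3, 121.8]), array([-0.03,  0.02,  0.65])) (array([-40.4,   1.3, 218.8]), array([-0.03,  0.02,  0.65]))
```

Request:
arm_command(plan=[[[-40.6,1.3,40],[0,0,0.65],66],[[-40.6,1.3,80],[0,0,0.65],66],[[-40.6,1.3,120],[0,0,0.65],66],[[-40.6,1.3,160],[0,0,0.65],66],[[-40.6,1.3,195],[0,0,0.65],66],[[-40.6,1.3,212],[0,0,0.65],66],[[-40.6,1.3,218.8],[0,0,0.65],66],[[-40.6,1.3,218.8],[0,0,0.65],66]])

```text
clock: 2.03
tool_pos: [0.4609, -0.3867, 0.0022]
orientation: [-3.135, -0.151, 0.004]
ft_force: [0.5, -0.3, -0.0]
opening: 0.0659
gripper_force: 0.0
```

Request:
arm_command(plan=[[[0,0,0],[0,0,0],20],[[0,0,0],[0,0,0],20],[[0,0,0],[0,0,0],20],[[0,0,0],[0,0,0],20],[[0,0,0],[0,0,0],20],[[0,0,0],[0,0,0],20]], newtons=20)

```text
clock: 2.53
tool_pos: [0.4619, -0.3883, 0.0037]
orientation: [3.138, 0.147, 0.001]
ft_force: [-0.3, 1.2, 2.2]
opening: 0.0337
gripper_force: 20.0
```

Request:
arm_command(plan=[[[0,0,-15],[0,0,0],20],[[0,0,-40],[0,0,0],20],[[0,0,-75],[0,0,0],20],[[0,0,-110],[0,0,0],20],[[0,0,-145],[0,0,0],20],[[0,0,-175],[0,0,0],20],[[0,0,-190],[0,0,0],20],[[0,0,-190],[0,0,0],20]])

```text
clock: 3.2
tool_pos: [0.4631, -0.3899, 0.1972]
orientation: [3.134, 0.146, 0.009]
ft_force: [0.6, -1.3, -0.3]
opening: 0.0341
gripper_force: 20.0
```

```bash
python3 -c "
from h import *
print(bot.state()['tool_pos'],bot.state()['opening'],rel([.61,-.08,.19],-2))"
```

```text
[ 0.46309111 -0.38985896  0.19722843] 0.034099599266557847 (array([ 175.1, -294.9,    7. ]), array([ 0.21, -0.34,  7.34]))
```

Request:
arm_command(plan=[[[20,-34,1],[0,0,1],20],[[41,-69,2],[0,0,2],20],[[62,-104,3],[0,0,3],20],[[83,-139,4],[0,0,4],20],[[104,-174,5],[0,0,5],20],[[125,-209,6],[0,0,6],20],[[146,-244,7],[0,0,7.3],20],[[162,-275,7],[0,0,7.3],20]])

```text
clock: 3.87
tool_pos: [0.5972, -0.0959, 0.1842]
orientation: [-3.14, 0.052, 0.004]
ft_force: [0.9, -0.4, -1.7]
opening: 0.0336
gripper_force: 20.0
```

Request:
arm_command(plan=[[[8,-15,0],[0,0,0],20],[[10,-17,0],[0,0,0],20],[[10,-17,0],[0,0,0],20],[[10,-17,0],[0,0,0],20]])

```text
clock: 4.2
tool_pos: [0.6066, -0.0852, 0.1855]
orientation: [3.14, -0.057, -0.003]
ft_force: [-0.3, -0.6, -1.0]
opening: 0.034
gripper_force: 20.0
```

```bash
python3 - <<'E'
from h import *
cm,im,d=shot("wrist","wnest"); s=bot.state(); print(s["tool_pos"],s["orientation"],s["opening"])
print(proj(cm,[[.563,.053,.018],[.641,.053,.026],[.485,.053,.026]]).round())
h2=cv2.cvtColor(im,cv2.COLOR_RGB2HSV)
m=((h2[...,1]<60)&(h2[...,2]>170)).astype(np.uint8)
n,l,st,ce=cv2.connectedComponentsWithStats(m)
for i in range(1,n):
    if st[i,4]>60:
        vv,uu=np.where(l==i); P=onz(cm,np.c_[uu,vv],.026)
        r=cv2.minAreaRect((P[:,:2]*1000).astype(np.float32)); print(st[i],np.round(r[0],1),np.round(r[1],1),round(r[2],1))
E
```

```text
[ 0.60655604 -0.08569539  0.18584548] [ 3.13969041e+00 -5.89798572e-02 -1.71493909e-03] 0.03393597053286789
[[209. 224.]
 [196. 159.]
 [216. 285.]]
[483  85  60  74 397] [ 669. -289.] [ 5.9 93.7] 52.7
[  43  134   45   47 1505] [650.7 205.7] [52.7 53.5] 51.1
[172 153  53  34 790] [629.5  51.5] [55.4 36.8] 87.4
[ 73 200  30  21 195] [587.8 191.1] [37.2 24.8] 87.9
[114 200  17   6  75] [595.5 147.7] [20.2  6. ] 87.9
```

View pics/wnest.png

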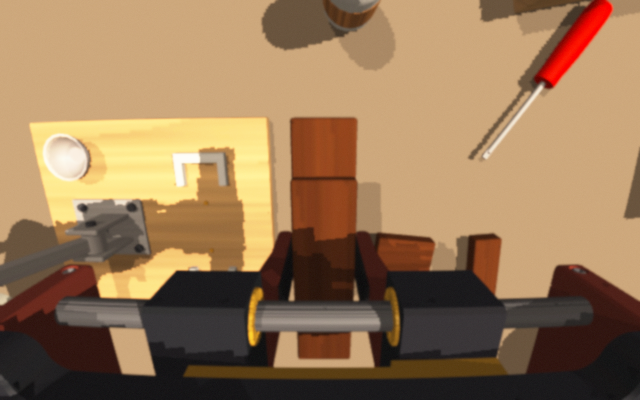

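Wrist view: the held blank is straight at (324,118..360), with its centre line on column 324. The nest's +x rail bracket is at (172..225,153..187). The -x bracket only just shows at (193,268) and (230,268). The dish is at (66,157). I'll move back 65 mm to see both ends.

Request:
arm_command(plan=[[[-33,0,-10],[0,0,0],20],[[-65,-15,-20],[0,0,0],20],[[-65,-15,-20],[0,0,0],20],[[-65,-15,-20],[0,0,0],20],[[-65,-15,-20],[0,0,0],20]])

```text
clock: 4.67
tool_pos: [0.5433, -0.0672, 0.2067]
orientation: [3.141, -0.057, 0.002]
ft_force: [-0.2, -0.3, -0.7]
opening: 0.0338
gripper_force: 20.0
```

```bash
python3 - <<'E'
from h import *
cm,im,d=shot("wrist","wnest2"); s=bot.state(); print(s["tool_pos"],s["orientation"],s["opening"])
h2=cv2.cvtColor(im,cv2.COLOR_RGB2HSV)
m=((h2[...,1]<70)&(h2[...,2]>140)).astype(np.uint8)
n,l,st,ce=cv2.connectedComponentsWithStats(m)
for i in range(1,n):
    if st[i,4]>60:
        vv,uu=np.where(l==i); P=onz(cm,np.c_[uu,vv],.026)
        r=cv2.minAreaRect((P[:,:2]*1000).astype(np.float32)); print(st[i],np.round(r[0],1),np.round(r[1],1),round(r[2],1))
u=proj(cm,[[.56,.053,.02]])[0].round().astype(int); print(u)
c=im[max(0,u[1]-110):u[1]+110,max(0,u[0]-130):u[0]+130]; print(max(0,u[0]-130),max(0,u[1]-110))
cv2.imwrite("pics/crop2.png",cv2.resize(c,None,fx=2.7,fy=2.7,interpolation=2)[:,:,::-1])
E
```

```text
[ 0.54365825 -0.06699623  0.20644753] [ 3.14068609e+00 -5.66216957e-02  1.53862893e-03] 0.03402642441561097
[494  27  58  75 478] [ 667.2 -288.8] [ 6.8 95.3] 53.0
[  60   72   46   49 1603] [653.4 203.9] [53.6 53.1] 40.5
[ 189   92   54   35 1009] [630.2  50.2] [58.3 36.6] 87.3
[   0  142  163   67 4941] [563.1 238.3] [ 71.9 225.5] 1.3
[203 213  48  29 639] [490.6  54.5] [56.7 36.8] 88.0
[  0 248  13  19 132] [458.6 379.1] [14.  38.5] 41.4
[ 99 315  42   6 167] [360.1 227.6] [61.3  7.7] 87.5
[255 318 122   7 839] [349.8 -48.3] [165.9  10.3] 88.0
[222 171]
92 61
```

View pics/crop2.png

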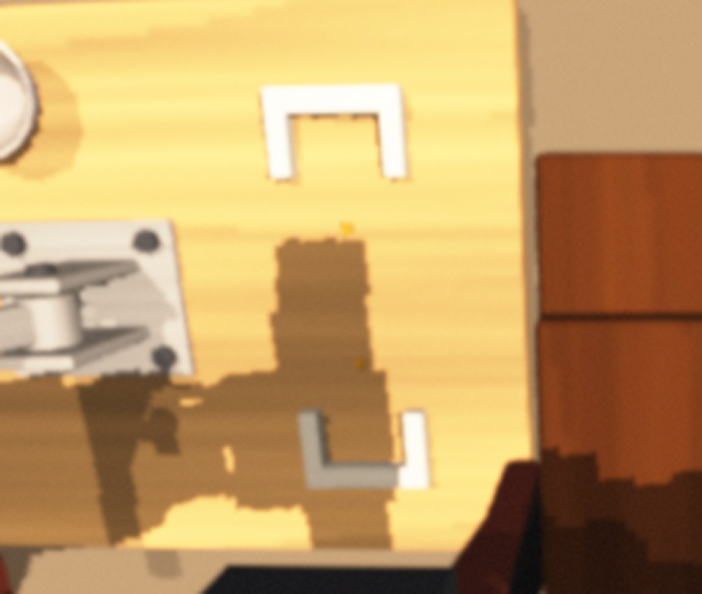

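Crop: both rail brackets are fully visible, at (190..243,92..127) and (203..251,213..242) in the full picture. The brass points are near (220,145) and (225,195). The pocket's midpoint is about (560.4, 53), yaw about -2°. I'll cross-check it with the inner edges and the brass points.

```bash
python3 - <<'E'
from h import *
cm,im,d=load("wnest2")
f=lambda x,y:(92+x/2.7,61+y/2.7)
print("brass",onz(cm,[f(347,228),f(360,362)],.019).round(4))
print("inner +y base/top",onz(cm,[f(295,150),f(328,435)],.018).round(4)[:,:2],onz(cm,[f(288,150),f(322,435)],.026).round(4)[:,:2])
print("inner -y top",onz(cm,[f(378,150),f(402,435)],.026).round(4)[:,:2])
print("inner x: +top/ - base",onz(cm,[f(335,113)],.026).round(4),onz(cm,[f(360,463)],.018).round(4))
print("hinge pin approx",onz(cm,[f(55,318)],.062).round(4))
# blank in grip: end and step
cols=[318,324,330]; 
for u in (340,360): print(im[100:200:1,u].sum(1)[:5])
b=((cv2.cvtColor(im,cv2.COLOR_RGB2HSV)[...,1]>150)).astype(np.uint8)
z=bot.state()["tool_pos"][2]-.003
print("tcp",bot.state()["tool_pos"], "blank near end top", onz(cm,[f(620,153)],z+.012).round(4)," step",onz(cm,[f(620,316)],z+.02).round(4))
print(rel([.5604,.053,.13],-1.9))
E
```

```text
brass [[0.5895 0.0518 0.019 ]
 [0.5297 0.0536 0.019 ]]
inner +y base/top [[0.6231 0.0704]
 [0.495  0.0736]] [[0.6231 0.0702]
 [0.4979 0.0731]]
inner -y top [[0.6213 0.0325]
 [0.4966 0.0363]]
inner x: +top/ - base [[0.6368 0.0486 0.026 ]] [[0.4805 0.0603 0.018 ]]
hinge pin approx [[0.5635 0.1604 0.062 ]]
[485 485 486 488 490]
[489 487 491 492 492]
tcp [ 0.54365825 -0.06699623  0.20644753] blank near end top [[ 0.6178 -0.0684  0.2154]]  step [[ 0.589  -0.0673  0.2234]]
(array([  12.3, -120.6,   76.4]), array([ 0.02, -0.06, -0.17]))
```

Request:
arm_command(plan=[[[4,-40,5],[0,0,0],20],[[8,-80,20],[0,0,0],20],[[12,-110,40],[0,0,0],20],[[12,-120,75],[0,0,0],20],[[12,-120.6,110],[0,0,-0.1],20],[[12,-120.6,140],[0,0,-0.1],20],[[12,-120.6,145],[0,0,-0.1],20],[[12,-120.6,145],[0,0,-0.1],20]])

```text
clock: 5.38
tool_pos: [0.5584, 0.0534, 0.0593]
orientation: [3.139, -0.052, -0.007]
ft_force: [-0.4, -0.1, -0.9]
opening: 0.0343
gripper_force: 20.0
```

Request:
arm_command(plan=[[[0,0,0],[0,0,0],20],[[0,0,0],[0,0,0],20],[[0,0,0],[0,0,0],20]])

```text
clock: 5.63
tool_pos: [0.561, 0.0544, 0.0632]
orientation: [-3.14, 0.052, -0.006]
ft_force: [0.0, 0.5, -0.5]
opening: 0.0338
gripper_force: 20.0
```

```bash
python3 -c "
from h import *
for i in range(3): 
    vision.read_camera('side'); s=bot.state(); print(s['tool_pos'],s['orientation'],s['ft_force'],rel([.5598,.053,.0215],-1.8))"
```

```text
[0.5607845  0.05457455 0.06305967] [-3.14029395  0.05129687 -0.00513005] [ 0.46960717  1.09313207 -0.54411741] (array([-1.1,  1.6, 41.6]), array([-0.05, -0.19, -0.07]))
[0.5604614  0.05464161 0.06280368] [-3.14035337  0.05115252 -0.00429382] [ 0.5960635   0.35484584 -0.82198386] (array([-0.7,  1.7, 41.3]), array([-0.05, -0.16, -0.07]))
[0.5601628  0.05471709 0.06250306] [-3.14047858  0.05075985 -0.00336176] [ 0.36562541  0.59985175 -1.80093602] (array([-0.4,  1.8, 41. ]), array([-0.04, -0.12, -0.05]))
```

Request:
arm_command(plan=[[[-0.2,1.7,8],[0,0,0],20],[[-0.2,1.7,16],[0,0,0],20],[[-0.2,1.7,24],[0,0,0],20],[[-0.2,1.7,30],[0,0,0],20],[[-0.2,1.7,35],[0,0,0],20],[[-0.2,1.7,39],[0,0,0],20],[[-0.2,1.7,40],[0,0,0],20],[[-0.2,1.7,40],[0,0,0],20]])

```text
clock: 6.45
tool_pos: [0.5588, 0.0528, 0.0212]
orientation: [-3.141, 0.051, 0.001]
ft_force: [-2.3, -0.7, 3.5]
opening: 0.0336
gripper_force: 20.0
```

```bash
python3 -c "
from h import *
for i in range(4): 
    vision.read_camera('side'); s=bot.state(); print(s['tool_pos'],s['ft_force'],rel([.5598,.053,.0215],-1.8))"
```

```text
[0.55882733 0.05285224 0.02123891] [-2.55029781 -0.15762928  3.21074123] (array([ 1. , -0.2, -0.3]), array([-0.  ,  0.04, -0.05]))
[0.55882978 0.05282864 0.02123766] [-2.40115203 -1.22703466  3.31707879] (array([ 1. , -0.2, -0.3]), array([-0.  ,  0.04, -0.05]))
[0.55884348 0.05284448 0.02124107] [-1.65950465  0.21318075  3.54399062] (array([ 1. , -0.2, -0.3]), array([-0.  ,  0.03, -0.05]))
[0.55882011 0.05284245 0.0212259 ] [-2.55944804 -0.50898333  4.72911015] (array([ 1. , -0.2, -0.3]), array([ 0.  ,  0.03, -0.05]))
```

Request:
arm_command(plan=[[[0,0,-1],[0,0,0],64],[[0,0,-1],[0,0,0],64],[[0,0,-1],[0,0,0],64],[[0,0,-1],[0,0,0],64],[[0,0,-10],[0,0,0],64],[[0,0,-40],[0,0,0],64],[[0,0,-80],[0,0,0],64],[[0,0,-120],[0,0,0],64]])

```text
clock: 7.32
tool_pos: [0.5583, 0.0526, 0.1425]
orientation: [3.14, -0.051, -0.003]
ft_force: [1.4, -0.8, 0.8]
opening: 0.0639
gripper_force: 0.0
```

Request:
arm_command(plan=[[[-10,0,-30],[0,0,0],64],[[-30,0,-60],[0,0,0],64],[[-50,0,-95],[0,0,0],64],[[-50,0,-130],[0,0,0],50],[[-50,0,-150],[0,0,0],50],[[-50,0,-160],[0,0,0],50],[[-50,0,-160],[0,0,0],50],[[-50,0,-160],[0,0,0],50]])

```text
clock: 7.98
tool_pos: [0.5089, 0.0545, 0.3007]
orientation: [-3.141, 0.051, 0.0]
ft_force: [-0.2, 0.8, -0.5]
opening: 0.05
gripper_force: 0.0
```

```bash
python3 - <<'E'
from h import *
cm,im,d=shot("wrist","wseat"); s=bot.state(); print(s["clock"],s["tool_pos"],s["opening"])
shot("side","side2"); shot("scene","scene2")
print("bar expect",proj(cm,[[.5598+.005-.058,.234,.217],[.5598+.005+.058,.234,.217]]).round())
E
```

```text
8.0333 [0.50837471 0.05440124 0.29982392] 0.04995899250606771
bar expect [[123. 214.]
 [ 95.  76.]]
```

View pics/wseat.png

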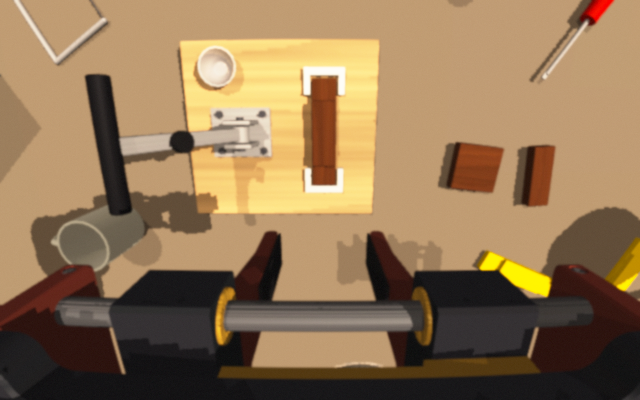

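Wrist view: the blank sits in the nest between both brackets, at (323,75..185). The dish and offcuts are untouched. The clamp is open, with the black bar from (98,76) to (121,213), which matches the prediction. Next I'll measure the bar and check the blank.

```bash
python3 - <<'E'
from h import *
cm,im,d=load("wseat")
g=im.max(2).astype(int)
m=(g<55).astype(np.uint8); m[:, :80]=0; m[:,135:]=0; m[:65]=0; m[220:]=0
m=cv2.morphologyEx(m,cv2.MORPH_OPEN,np.ones((5,5)))
vv,uu=np.where(m>0); P=bydepth(cm,np.c_[uu,vv],d[vv,uu]); P=P[d[vv,uu]>0]; P=P[(P[:,2]>.18)&(P[:,2]<.26)]
print(len(P),"top z pct",np.percentile(P[:,2],[5,50,95]).round(4))
Q=onz(cm,np.c_[uu,vv],.217)[:,:2]*1000; print(cv2.minAreaRect(Q.astype(np.float32)))
hsv=cv2.cvtColor(im,cv2.COLOR_RGB2HSV)
m=((hsv[...,2]<160)&(hsv[...,1]>140)&((hsv[...,0]<14)|(hsv[...,0]>172))).astype(np.uint8); m[:60]=0;m[195:]=0;m[:,300:]=m[:,300:]; m[:,:302]=0;m[:,345:]=0
vv,uu=np.where(m>0)
for z in(.03,.038): print("blank",cv2.minAreaRect((onz(cm,np.c_[uu,vv],z)[:,:2]*1000).astype(np.float32)))
print("med z",np.median(bydepth(cm,np.c_[uu,vv],d[vv,uu])[:,2]))
for dx in (-36,):
    c,s=np.cos(np.radians(-1.8)),np.sin(np.radians(-1.8)); ex=np.array([c,s,0]); ey=np.array([-s,c,0])
    H=np.array([.5598,.0530,.062])+.110*ey
    for a in (2.0,):
        B=H+.17*(-np.cos(a)*ey+[0,0,np.sin(a)]); print("bar mid",B); T=B-.036*ex-[0,0,.019]; print("tcp",T, rel(T+[0,0,.09],-1.8), rel(T,-1.8))
E
```

```text
3101 top z pct [0.2165 0.2238 0.226 ]
((565.4221801757812, 233.3733673095703), (21.706466674804688, 116.86978149414062), 87.51742553710938)
blank ((559.3585815429688, 53.91259765625), (34.82021713256836, 148.88470458984375), 88.04285430908203)
blank ((559.8349609375, 53.88648223876953), (34.17643737792969, 146.13204956054688), 88.04285430908203)
med z 0.03716209218702135
bar mid [0.56547734 0.23365578 0.21658056]
tcp [0.5294951  0.23478656 0.19758056] (array([  15.5, -181.1,   11.5]), array([ 0.08,  0.19, -0.05])) (array([  15.8, -181.2,  101.5]), array([ 0.08,  0.19, -0.05]))
```

Request:
arm_command(plan=[[[4,-40,4],[0,0,0],50],[[8,-80,8],[0,0,0],50],[[12,-120,11],[0,0,0],50],[[15,-160,11],[0,0,0],50],[[15.7,-181,11],[0,0,0],50],[[15.7,-181,11],[0,0,0],50],[[15.7,-181,11],[0,0,0],50],[[15.7,-181,11],[0,0,0],50]])

```text
clock: 8.8
tool_pos: [0.5305, 0.2333, 0.2891]
orientation: [3.139, -0.053, -0.002]
ft_force: [0.2, 0.2, 0.2]
opening: 0.0501
gripper_force: 0.0
```

```bash
python3 - <<'E'
from h import *
s=bot.state(); print(s["tool_pos"]); print(rel([.5295,.2345,.1976],-1.8))
E
```

```text
[0.53051221 0.23329058 0.28908191]
(array([-0.9, -1.4, 91.5]), array([ 0.12,  0.09, -0.13]))
```

Request:
arm_command(plan=[[[-0.5,-1,30],[0,0,0],50],[[-0.5,-1,60],[0,0,0],50],[[-0.5,-1,80],[0,0,0],50],[[-0.5,-1,90],[0,0,0],50],[[-0.5,-1,91],[0,0,0],50],[[-0.5,-1,91],[0,0,0],50],[[-0.5,-1,91],[0,0,0],30],[[-0.5,-1,91],[0,0,0],30]])

```text
clock: 9.47
tool_pos: [0.5312, 0.2361, 0.2009]
orientation: [-3.14, 0.051, -0.004]
ft_force: [-0.7, -0.9, 0.8]
opening: 0.0403
gripper_force: 0.0
```

Request:
arm_command(plan=[[[0,0,0],[0,0,0],10],[[0,0,0],[0,0,0],10],[[0,0,0],[0,0,0],10],[[0,0,0],[0,0,0],10],[[0,0,0],[0,0,0],10]], newtons=25)

```text
clock: 9.88
tool_pos: [0.5304, 0.2343, 0.1998]
orientation: [3.139, -0.052, -0.0]
ft_force: [-1.1, -6.0, 4.9]
opening: 0.0172
gripper_force: 25.0
```

```bash
cat > arc.py <<'E'
from h import *
import sys
# incremental arc from current tool pos: angle estimated from the tcp about the hinge
c,s=np.cos(np.radians(-1.8)),np.sin(np.radians(-1.8)); ey=np.array([-s,c,0]); ex=np.array([c,s,0])
H=np.array([.5598,.0530,.062])+.110*ey
st=bot.state(); p=st["tool_pos"]+[0,0,.019]-H; yy,zz=p@ey,p[2]; a0=np.arctan2(zz,-yy); print("t",round(st["clock"],2),"angle",a0.round(3),"r",np.hypot(yy,zz).round(4),"x off",(p@ex).round(4),"op",st["opening"].round(4),"F",st["ft_force"].round(1))
R0=R.from_rotvec(st["orientation"]); off=np.array([0,0,.019])
for a in np.linspace(a0,float(sys.argv[1]),int(sys.argv[2])+1)[1:]:
    B=H+.17*(-np.cos(a)*ey+[0,0,np.sin(a)])-.036*ex
    print(a.round(2),rel(B-off,-1.8,st))
E
python3 arc.py 1.5 8
```

```text
Traceback (most recent call last):
  File "arc.py", line 6, in <module>
    st=bot.state(); p=st["tool_pos"]+[0,0,.019]-H; yy,zz=p@ey,p[2]; a0=np.arctan2(zz,-yy); print("t",round(st["clock"],2),"angle",a0.round(3),"r",np.hypot(yy,zz).round(4),"x off",(p@ex).round(4),"op",st["opening"].round(4),"F",st["ft_force"].round(1))
                                                                                                                                                                                                        ^^^^^^^^^^^^^^^^^^^
AttributeError: 'float' object has no attribute 'round'
```

```bash
sed -i 's/st\["opening"\].round(4)/round(st["opening"],4)/' arc.py; python3 arc.py 1.5 8
```

```text
t 9.88 angle 1.992 r 0.1718 x off -0.0351 op 0.0172 F [-1.1 -6.   4.9]
1.93 (array([-0.9, 10.4, -2.3]), array([ 0.1 , -0.  , -0.12]))
1.87 (array([-0.9, 20.3, -5.7]), array([ 0.1 , -0.  , -0.12]))
1.81 (array([-0.8, 30.4, -8.4]), array([ 0.1 , -0.  , -0.12]))
1.75 (array([ -0.8,  40.7, -10.5]), array([ 0.1 , -0.  , -0.12]))
1.68 (array([ -0.8,  51. , -12. ]), array([ 0.1 , -0.  , -0.12]))
1.62 (array([ -0.8,  61.4, -12.9]), array([ 0.1 , -0.  , -0.12]))
1.56 (array([ -0.8,  71.9, -13.1]), array([ 0.1 , -0.  , -0.12]))
1.5 (array([ -0.7,  82.3, -12.6]), array([ 0.1 , -0.  , -0.12]))
```

Request:
arm_command(plan=[[[0,9.7,-3.9],[0,0,0],10],[[0,19.6,-7.3],[0,0,0],10],[[0,29.7,-10],[0,0,0],10],[[0,40,-12.1],[0,0,0],10],[[0,50.3,-13.6],[0,0,0],10],[[0,60.7,-14.5],[0,0,0],10],[[0,71.2,-14.7],[0,0,0],10],[[0,81.6,-14.2],[0,0,0],10]], newtons=35)

```text
clock: 10.55
tool_pos: [0.528, 0.1588, 0.2157]
orientation: [-3.134, 0.046, -0.004]
ft_force: [-3.0, 6.8, 4.7]
opening: 0.0173
gripper_force: 35.0
```

```bash
sed -i 's/^for a in/D=(rel(H+.17*(-np.cos(a0)*ey+[0,0,np.sin(a0)])-.036*ex-off,-1.8,st))[0]\nfor a in/; s/print(a.round(2),rel(B-off,-1.8,st))/print(a.round(2),(rel(B-off,-1.8,st)[0]-D).round(1))/' arc.py; python3 arc.py 1.0 8
```

```text
t 10.55 angle 1.54 r 0.1728 x off -0.0351 op 0.0173 F [-3.   6.8  4.7]
1.47 [ 0.  11.5  0.6]
1.41 [-0.1 22.9  2. ]
1.34 [-0.1 34.2  4.2]
1.27 [-0.1 45.3  7.2]
1.2 [-0.2 56.1 10.9]
1.14 [-0.2 66.7 15.3]
1.07 [-0.2 77.  20.4]
1.0 [-0.3 86.9 26.2]
```

```bash
cat > tab.py <<'E'
import numpy as np,sys
a0,da,n=map(float,sys.argv[1:4])
for k in range(int(n)//8):
    for i in range(1,9):
        a=a0+da*i; print(round(a,3),[0,round(170*(np.cos(a)-np.cos(a0)),1),round(170*(np.sin(a0)-np.sin(a)),1)])
    a0=a;print()
E
python3 tab.py 1.5 -0.05 32
```

```text
1.45 [0, np.float64(8.5), np.float64(0.8)]
1.4 [0, np.float64(16.9), np.float64(2.0)]
1.35 [0, np.float64(25.2), np.float64(3.7)]
1.3 [0, np.float64(33.4), np.float64(5.8)]
1.25 [0, np.float64(41.6), np.float64(8.2)]
1.2 [0, np.float64(49.6), np.float64(11.1)]
1.15 [0, np.float64(57.4), np.float64(14.4)]
1.1 [0, np.float64(65.1), np.float64(18.1)]

1.05 [0, np.float64(7.5), np.float64(4.0)]
1.0 [0, np.float64(14.7), np.float64(8.5)]
0.95 [0, np.float64(21.8), np.float64(13.2)]
0.9 [0, np.float64(28.6), np.float64(18.3)]
0.85 [0, np.float64(35.1), np.float64(23.8)]
0.8 [0, np.float64(41.3), np.float64(29.6)]
0.75 [0, np.float64(47.3), np.float64(35.6)]
0.7 [0, np.float64(52.9), np.float64(42.0)]

0.65 [0, np.float64(5.3), np.float64(6.6)]
0.6 [0, np.float64(10.3), np.float64(13.5)]
0.55 [0, np.float64(14.9), np.float64(20.7)]
0.5 [0, np.float64(19.2), np.float64(28.0)]
0.45 [0, np.float64(23.1), np.float64(35.6)]
0.4 [0, np.float64(26.6), np.float64(43.3)]
0.35 [0, np.float64(29.7), np.float64(51.2)]
0.3 [0, np.float64(32.4), np.float64(59.3)]

0.25 [0, np.float64(2.3), np.float64(8.2)]
0.2 [0, np.float64(4.2), np.float64(16.5)]
0.15 [0, np.float64(5.7), np.float64(24.8)]
0.1 [0, np.float64(6.7), np.float64(33.3)]
0.05 [0, np.float64(7.4), np.float64(41.7)]
0.0 [0, np.float64(7.6), np.float64(50.2)]
-0.05 [0, np.float64(7.4), np.float64(58.7)]
-0.1 [0, np.float64(6.7), np.float64(67.2)]
```

Request:
arm_command(plan=[[[0,8.5,0.8],[0,0,0],10],[[0,16.9,2],[0,0,0],10],[[0,25.2,3.7],[0,0,0],10],[[0,33.4,5.8],[0,0,0],10],[[0,41.6,8.2],[0,0,0],10],[[0,49.6,11.1],[0,0,0],10],[[0,57.4,14.4],[0,0,0],10],[[0,65.1,18.1],[0,0,0],10]])

```text
clock: 11.22
tool_pos: [0.5255, 0.0895, 0.1954]
orientation: [-3.14, 0.05, -0.001]
ft_force: [-2.0, 2.2, 3.9]
opening: 0.0172
gripper_force: 35.0
```

```bash
python3 arc.py 0.7 1; python3 -c "
from h import *
print(rel([0,0,0],-1.8))"
```

```text
t 11.22 angle 1.116 r 0.1697 x off -0.0355 op 0.0172 F [-2.   2.2  3.9]
0.7 [ 0.  55.4 43.1]
(array([-522.5,  106.2,  195. ]), array([-0.07, -0.03, -0.01]))
```

Tracking well. Past centre now, still holding.

Request:
arm_command(plan=[[[0,7.5,4],[0,0,0],10],[[0,14.7,8.5],[0,0,0],10],[[0,21.8,13.2],[0,0,0],10],[[0,28.6,18.3],[0,0,0],10],[[0,35.1,23.8],[0,0,0],10],[[0,41.3,29.6],[0,0,0],10],[[0,47.3,35.6],[0,0,0],10],[[0,52.9,42],[0,0,0],10]])

```text
clock: 11.88
tool_pos: [0.5231, 0.0352, 0.1524]
orientation: [3.14, -0.051, -0.002]
ft_force: [-2.5, -0.9, -0.8]
opening: 0.0172
gripper_force: 35.0
```

```bash
python3 arc.py 0.3 1
```

```text
t 11.88 angle 0.704 r 0.169 x off -0.0361 op 0.0172 F [-2.5 -0.9 -0.8]
0.3 [ 0.2 32.8 59.8]
```

Request:
arm_command(plan=[[[0,5.3,6.6],[0,0,0],10],[[0,10.3,13.5],[0,0,0],10],[[0,14.9,20.7],[0,0,0],10],[[0,19.2,28],[0,0,0],10],[[0,23.1,35.6],[0,0,0],10],[[0,26.6,43.3],[0,0,0],10],[[0,29.7,51.2],[0,0,0],10],[[0,32.4,59.3],[0,0,0],10]])

```text
clock: 12.55
tool_pos: [0.522, 0.0029, 0.093]
orientation: [3.14, -0.052, -0.002]
ft_force: [-4.5, -2.6, -2.8]
opening: 0.0171
gripper_force: 35.0
```

```bash
python3 arc.py 0.0 1
```

```text
t 12.55 angle 0.3 r 0.1689 x off -0.0362 op 0.0171 F [-4.5 -2.6 -2.8]
0.0 [ 0.1  7.5 50.3]
```

Slow last part, down to about 0.03 rad, then check the force.

Request:
arm_command(plan=[[[0,2.3,8.2],[0,0,0],10],[[0,4.2,16.5],[0,0,0],10],[[0,5.7,24.8],[0,0,0],10],[[0,6.5,31],[0,0,0],10],[[0,7,36],[0,0,0],10],[[0,7.3,40],[0,0,0],10],[[0,7.4,44],[0,0,0],10],[[0,7.4,46],[0,0,0],10]])

```text
clock: 13.22
tool_pos: [0.5217, -0.0059, 0.0468]
orientation: [3.138, -0.053, -0.002]
ft_force: [-4.0, -7.5, -3.4]
opening: 0.0171
gripper_force: 35.0
```

```bash
python3 arc.py 0.0 1
```

```text
t 13.22 angle 0.022 r 0.1702 x off -0.0362 op 0.0171 F [-4.  -7.5 -3.4]
0.0 [0.  0.1 3.8]
```

Request:
arm_command(plan=[[[0,0.1,1],[0,0,0],10],[[0,0.1,2],[0,0,0],10],[[0,0.1,3],[0,0,0],10],[[0,0.1,3],[0,0,0],10],[[0,0.1,3],[0,0,0],10]])

```text
clock: 13.63
tool_pos: [0.5217, -0.0061, 0.0441]
orientation: [3.138, -0.053, -0.002]
ft_force: [-3.3, -6.7, -3.8]
opening: 0.0173
gripper_force: 35.0
```

```bash
python3 arc.py 0.0 1
```

```text
t 13.63 angle 0.007 r 0.1703 x off -0.0362 op 0.0173 F [-3.3 -6.7 -3.8]
0.0 [0.  0.  1.1]
```

Request:
arm_command(plan=[[[0,0,1],[0,0,0],10],[[0,0,2],[0,0,0],10],[[0,0,2.5],[0,0,0],10],[[0,0,2.5],[0,0,0],10]])

```text
clock: 13.97
tool_pos: [0.5217, -0.0062, 0.0415]
orientation: [3.138, -0.054, -0.002]
ft_force: [-3.5, -8.0, -6.0]
opening: 0.017
gripper_force: 35.0
```

Request:
arm_command(plan=[[[0,0,1],[0,0,0],10],[[0,0,2],[0,0,0],10],[[0,0,3],[0,0,0],10],[[0,0,3],[0,0,0],10],[[0,0,3],[0,0,0],10]])

```text
clock: 14.38
tool_pos: [0.5217, -0.0063, 0.0386]
orientation: [3.138, -0.054, -0.002]
ft_force: [-2.5, -8.9, -5.0]
opening: 0.0174
gripper_force: 35.0
```

```bash
python3 - <<'E'
from h import *
cm,im,d=shot("side","side3"); s=bot.state(); print(s["tool_pos"],s["ft_force"],s["wrist_torque"])
c2,im2,d2=shot("scene","scene3"); 
u=proj(cm,[[.56,.03,.05]])[0].astype(int); v=proj(c2,[[.56,.03,.05]])[0].astype(int); print(u,v)
A=cv2.resize(im[u[1]-60:u[1]+60,u[0]-75:u[0]+75],(600,480)[:2],interpolation=2)
A=cv2.resize(im[u[1]-50:u[1]+50,u[0]-66:u[0]+66],(396,300),interpolation=2)
B=cv2.resize(im2[v[1]-50:v[1]+50,v[0]-66:v[0]+66],(396,300),interpolation=2)
cv2.imwrite("pics/crop3.png",np.hstack([A,B])[:,:,::-1])
E
```

```text
[ 0.52169632 -0.00630126  0.0386044 ] [-2.82122668 -8.43427939 -4.19777854] [-1.29779597  0.81298293  0.01983575]
[258 219] [382 214]
```

View pics/crop3.png

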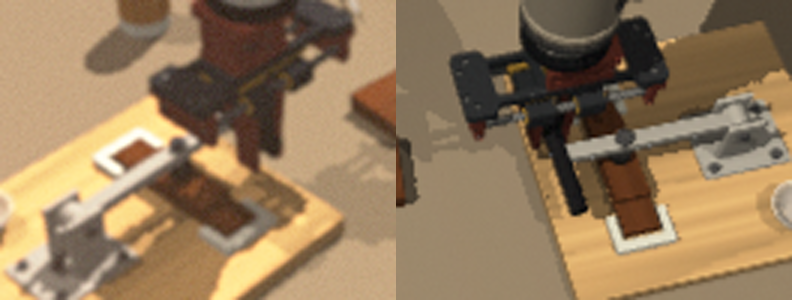

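The crop shows the clamp arm lying nearly level over the blank, with its foot at the middle. The bar's free end is at (575,205) in the right-hand crop. I'll check the bar height by depth.

```bash
python3 - <<'E'
from h import *
cm,im,d=load("scene3")
for lab,pts in dict(bar=[(566,165),(570,180),(574,195)],arm=[(600,148),(640,137),(670,130),(700,124)],blank=[(640,210),(600,120)],board=[(560,260)]).items():
    for x,y in pts:
        u,w=int(round(382-66+(x-396)/3)),int(round(214-50+y/3)); P=bydepth(cm,[[u,w]],d[w,u])[0]; print(lab,(u,w),P.round(4),im[w,u])
E
python3 arc.py 0 1
```

```text
bar (373, 219) [ 0.5752 -0.0067  0.0731] [25 25 25]
bar (374, 224) [ 0.5912 -0.0099  0.0756] [29 28 29]
bar (375, 229) [ 0.6041 -0.0111  0.0714] [23 22 25]
arm (384, 213) [0.5649 0.0287 0.0707] [176 167 151]
arm (397, 210) [0.5673 0.0646 0.0741] [173 166 149]
arm (407, 207) [0.5635 0.0962 0.069 ] [174 166 149]
arm (417, 205) [0.5644 0.1254 0.0677] [173 164 147]
blank (397, 234) [0.6166 0.0534 0.029 ] [103  59  29]
blank (384, 204) [0.5221 0.049  0.0382] [36 20  9]
board (371, 251) [ 0.6361 -0.0262  0.0051] [137 112  79]
t 14.48 angle -0.026 r 0.1705 x off -0.0362 op 0.0172 F [-3.7 -8.2 -4.6]
0.0 [ 0.   0.1 -4.4]
```

The bar's top is at about 0.072 and the arm's top at about 0.070, so the clamp is level on the blank and the fingers merely slid a few mm on the bar. I'll release and lift clear.

Request:
arm_command(plan=[[[0,0,0],[0,0,0],42],[[0,0,0],[0,0,0],42],[[0,0,0],[0,0,0],42],[[0,0,0],[0,0,0],42],[[0,0,-15],[0,0,0],42],[[0,0,-35],[0,0,0],42],[[0,0,-60],[0,0,0],42],[[0,0,-80],[0,0,0],42]])

```text
clock: 15.15
tool_pos: [0.5233, -0.003, 0.1211]
orientation: [-3.141, 0.05, -0.003]
ft_force: [1.0, 0.2, 0.2]
opening: 0.0416
gripper_force: 0.0
```

Request:
arm_command(plan=[[[0,0,-20],[0,0,0],42],[[0,0,-20],[0,0,0],42],[[0,0,-20],[0,0,0],42],[[0,0,-20],[0,0,0],42],[[0,0,-20],[0,0,0],42],[[0,0,-20],[0,0,0],42],[[0,0,-20],[0,0,0],42],[[0,0,-20],[0,0,0],42]])

```text
clock: 15.82
tool_pos: [0.5222, -0.0035, 0.139]
orientation: [3.141, -0.051, -0.002]
ft_force: [-0.4, 0.2, -0.4]
opening: 0.0413
gripper_force: 0.0
```

```bash
python3 - <<'E'
from h import *
s=bot.state(); print(s["clock"],s["tool_pos"],s["opening"],s["ft_force"])
cm,im,d=shot("scene","scene4")
h=H=np.array([.563,.163,.062])
# arm top surface: grey pixels along arm line, depth heights
for y in np.arange(.01,.14,.02):
    u,w=proj(cm,[[.5598+y*.0314,y,.068]])[0].round().astype(int); D=d[w-1:w+2,u-1:u+2]; print(round(y,2),bydepth(cm,[[u,w]],np.median(D))[0].round(4),im[w,u])
for x in (.59,.6,.61):
    u,w=proj(cm,[[x,-.008,.071]])[0].round().astype(int); D=d[w-1:w+2,u-1:u+2]; print("bar",bydepth(cm,[[u,w]],np.median(D))[0].round(4),im[w,u])
E
```

```text
15.8167 [ 0.52216148 -0.0035156   0.13897983] 0.04130804165817744 [-0.41076171  0.24776144 -0.44719615]
0.01 [0.5611 0.0103 0.0674] [176 169 152]
0.03 [0.5607 0.0306 0.0681] [175 166 150]
0.05 [0.5661 0.0477 0.0747] [69 68 64]
0.07 [0.5626 0.0703 0.0688] [175 167 150]
0.09 [0.5616 0.0913 0.0681] [173 164 148]
0.11 [0.5644 0.1103 0.0694] [176 167 150]
0.13 [0.5633 0.1316 0.0686] [173 164 147]
bar [ 0.5884 -0.0081  0.0692] [27 24 25]
bar [ 0.5987 -0.0062  0.0702] [24 22 22]
bar [ 0.6104 -0.0076  0.0699] [23 22 22]
```

The clamp is level (arm top 0.068, so angle about 0) and pressing on its own. Waiting now.

Request:
arm_command(plan=[[[0,0,0],[0,0,0],42],[[0,0,0],[0,0,0],42],[[0,0,0],[0,0,0],42],[[0,0,0],[0,0,0],42],[[0,0,0],[0,0,0],42],[[0,0,0],[0,0,0],42],[[0,0,0],[0,0,0],42],[[0,0,0],[0,0,0],42]])

```text
clock: 16.53
tool_pos: [0.5225, -0.0034, 0.1396]
orientation: [-3.141, 0.051, -0.0]
ft_force: [-0.2, -0.9, 1.0]
opening: 0.0422
gripper_force: 0.0
```

Request:
arm_command(plan=[[[0,0,0],[0,0,0],42],[[0,0,0],[0,0,0],42],[[0,0,0],[0,0,0],42],[[0,0,0],[0,0,0],42],[[0,0,0],[0,0,0],42],[[0,0,0],[0,0,0],42],[[0,0,0],[0,0,0],42],[[0,0,0],[0,0,0],42]])

```text
clock: 17.2
tool_pos: [0.5225, -0.0034, 0.1396]
orientation: [-3.141, 0.051, -0.0]
ft_force: [0.3, 0.2, 1.1]
opening: 0.0422
gripper_force: 0.0
```

Request:
arm_command(plan=[[[0,0,0],[0,0,0],42],[[0,0,0],[0,0,0],42],[[0,0,0],[0,0,0],42],[[0,0,0],[0,0,0],42],[[0,0,0],[0,0,0],42],[[0,0,0],[0,0,0],42],[[0,0,0],[0,0,0],42],[[0,0,0],[0,0,0],42]])

```text
clock: 17.87
tool_pos: [0.5225, -0.0034, 0.1396]
orientation: [-3.141, 0.051, -0.0]
ft_force: [-0.2, -0.8, 0.0]
opening: 0.0422
gripper_force: 0.0
```

Request:
arm_command(plan=[[[0,0,0],[0,0,0],42],[[0,0,0],[0,0,0],42],[[0,0,0],[0,0,0],42],[[0,0,0],[0,0,0],42],[[0,0,0],[0,0,0],42],[[0,0,0],[0,0,0],42],[[0,0,0],[0,0,0],42],[[0,0,0],[0,0,0],42]])

```text
clock: 18.53
tool_pos: [0.5224, -0.0034, 0.1396]
orientation: [3.141, -0.051, 0.0]
ft_force: [0.5, 0.1, -0.8]
opening: 0.042
gripper_force: 0.0
```

```bash
python3 - <<'E'
from h import *
s=bot.state(); print(s["clock"],s["tool_pos"]); print(rel([.5216,-.0065,.043],-1.8))
E
python3 tab.py 0 0.06 32 | sed 's/np.float64//g'
```

```text
18.5333 [ 0.52244424 -0.0034449   0.13955008]
(array([-0.7,  3.1, 96.6]), array([ 0.  , -0.  , -0.05]))
0.06 [0, (-0.3), (-10.2)]
0.12 [0, (-1.2), (-20.4)]
0.18 [0, (-2.7), (-30.4)]
0.24 [0, (-4.9), (-40.4)]
0.3 [0, (-7.6), (-50.2)]
0.36 [0, (-10.9), (-59.9)]
0.42 [0, (-14.8), (-69.3)]
0.48 [0, (-19.2), (-78.5)]

0.54 [0, (-5.0), (-8.9)]
0.6 [0, (-10.5), (-17.5)]
0.66 [0, (-16.5), (-25.7)]
0.72 [0, (-23.0), (-33.6)]
0.78 [0, (-29.9), (-41.1)]
0.84 [0, (-37.3), (-48.1)]
0.9 [0, (-45.1), (-54.7)]
0.96 [0, (-53.3), (-60.8)]

1.02 [0, (-8.5), (-5.6)]
1.08 [0, (-17.4), (-10.7)]
1.14 [0, (-26.5), (-15.2)]
1.2 [0, (-35.9), (-19.2)]
1.26 [0, (-45.5), (-22.6)]
1.32 [0, (-55.3), (-25.4)]
1.38 [0, (-65.3), (-27.7)]
1.44 [0, (-75.3), (-29.3)]

1.5 [0, (-10.1), (-1.0)]
1.56 [0, (-20.3), (-1.4)]
1.62 [0, (-30.5), (-1.2)]
1.68 [0, (-40.7), (-0.4)]
1.74 [0, (-50.8), (1.0)]
1.8 [0, (-60.8), (3.0)]
1.86 [0, (-70.7), (5.6)]
1.92 [0, (-80.3), (8.8)]
```

Request:
arm_command(plan=[[[-0.5,3.3,25],[0,0,0],42],[[-0.5,3.3,50],[0,0,0],42],[[-0.5,3.3,70],[0,0,0],42],[[-0.5,3.3,85],[0,0,0],42],[[-0.5,3.3,95],[0,0,0],42],[[-0.5,3.3,97],[0,0,0],42],[[-0.5,3.3,97],[0,0,0],42],[[-0.5,3.3,97],[0,0,0],30]])

```text
clock: 19.2
tool_pos: [0.5224, -0.0067, 0.0432]
orientation: [-3.141, 0.051, -0.002]
ft_force: [-0.3, 0.1, 0.4]
opening: 0.0383
gripper_force: 0.0
```

Request:
arm_command(plan=[[[0,0,0],[0,0,0],10],[[0,0,0],[0,0,0],10],[[0,0,0],[0,0,0],10],[[0,0,0],[0,0,0],10],[[0,0,0],[0,0,0],10]], newtons=50)

```text
clock: 19.62
tool_pos: [0.5224, -0.0064, 0.0432]
orientation: [-3.141, 0.05, -0.002]
ft_force: [-1.2, 0.7, 6.4]
opening: 0.0165
gripper_force: 50.0
```

```bash
python3 arc.py 0.06 1
```

```text
t 19.62 angle 0.001 r 0.1705 x off -0.0355 op 0.0165 F [-1.2  0.7  6.4]
0.06 [  0.   -0.3 -10. ]
```

Request:
arm_command(plan=[[[0,-0.3,-10.2],[0,0,0],10],[[0,-1.2,-20.4],[0,0,0],10],[[0,-2.7,-30.4],[0,0,0],10],[[0,-4.9,-40.4],[0,0,0],10],[[0,-7.6,-50.2],[0,0,0],10],[[0,-10.9,-59.9],[0,0,0],10],[[0,-14.8,-69.3],[0,0,0],10],[[0,-19.2,-78.5],[0,0,0],10]])

```text
clock: 20.28
tool_pos: [0.5228, 0.0107, 0.1215]
orientation: [3.139, -0.052, 0.002]
ft_force: [5.9, -3.5, -9.0]
opening: 0.0168
gripper_force: 50.0
```

```bash
python3 arc.py 0.96 1
```

```text
t 20.28 angle 0.473 r 0.1723 x off -0.0356 op 0.0168 F [ 5.9 -3.5 -9. ]
0.96 [  0.  -53.7 -62. ]
```

Request:
arm_command(plan=[[[0,-5.3,-8.9],[0,0,0],10],[[0,-11,-17.4],[0,0,0],10],[[0,-17,-25.5],[0,0,0],10],[[0,-23.7,-33.2],[0,0,0],10],[[0,-30.7,-40.6],[0,0,0],10],[[0,-38.2,-47.5],[0,0,0],10],[[0,-46,-54],[0,0,0],10],[[0,-54.3,-60],[0,0,0],10]])

```text
clock: 20.95
tool_pos: [0.5246, 0.0572, 0.1833]
orientation: [3.131, -0.061, 0.001]
ft_force: [-4.8, -24.5, 17.8]
opening: 0.0171
gripper_force: 50.0
```

Request:
arm_command(plan=[[[0,-8.5,-5.6],[0,0,0],10],[[0,-17.4,-10.7],[0,0,0],10],[[0,-26.5,-15.2],[0,0,0],10],[[0,-35.9,-19.2],[0,0,0],10],[[0,-45.5,-22.6],[0,0,0],10],[[0,-55.3,-25.4],[0,0,0],10],[[0,-65.3,-27.7],[0,0,0],10],[[0,-75.3,-29.3],[0,0,0],10]])

```text
clock: 21.62
tool_pos: [0.5277, 0.1407, 0.2151]
orientation: [-3.14, 0.054, -0.004]
ft_force: [-7.2, -3.1, 25.3]
opening: 0.0172
gripper_force: 50.0
```

```bash
python3 arc.py 1.98 1; python3 tab.py 1.44 0.068 8
```

```text
t 21.62 angle 1.436 r 0.1737 x off -0.0348 op 0.0172 F [-7.2 -3.1 25.3]
1.98 [ -0.3 -90.5  12.5]
1.508 [0, np.float64(-11.5), np.float64(-1.1)]
1.576 [0, np.float64(-23.1), np.float64(-1.4)]
1.644 [0, np.float64(-34.6), np.float64(-1.0)]
1.712 [0, np.float64(-46.1), np.float64(0.2)]
1.78 [0, np.float64(-57.5), np.float64(2.3)]
1.848 [0, np.float64(-68.7), np.float64(5.0)]
1.916 [0, np.float64(-79.7), np.float64(8.6)]
1.984 [0, np.float64(-90.4), np.float64(12.9)]
```

Request:
arm_command(plan=[[[0,-8,-0.9],[0,0,0],10],[[0,-18,-1.4],[0,0,0],10],[[0,-28,-1.3],[0,0,0],10],[[0,-38,-0.7],[0,0,0],10],[[0,-48,0.5],[0,0,0],10],[[0,-57.5,2.2],[0,0,0],10],[[0,-68.7,5],[0,0,0],10],[[0,-79.7,8.6],[0,0,0],10]])

```text
clock: 22.28
tool_pos: [0.5303, 0.2225, 0.2021]
orientation: [-3.141, 0.051, -0.004]
ft_force: [6.1, 1.8, 0.4]
opening: 0.0168
gripper_force: 50.0
```

Request:
arm_command(plan=[[[0,-5,1.5],[0,0,0],10],[[0,-10,3.8],[0,0,0],10],[[0,-12,5],[0,0,0],10],[[0,-12,5],[0,0,0],10]])

```text
clock: 22.62
tool_pos: [0.5306, 0.2341, 0.1966]
orientation: [3.141, -0.05, 0.003]
ft_force: [6.2, 2.4, 1.8]
opening: 0.0174
gripper_force: 50.0
```

```bash
python3 arc.py 2.0 1
```

```text
t 22.62 angle 1.999 r 0.1689 x off -0.0348 op 0.0174 F [6.2 2.4 1.8]
2.0 [ 0.  -0.1  0. ]
```

On the stop at 2.0. Release and rise.

Request:
arm_command(plan=[[[0,0,0],[0,0,0],50],[[0,0,0],[0,0,0],50],[[0,0,0],[0,0,0],50],[[0,0,0],[0,0,0],50],[[0,0,-20],[0,0,0],50],[[0,0,-50],[0,0,0],50],[[0,0,-85],[0,0,0],50],[[0,0,-100],[0,0,0],50]])

```text
clock: 23.28
tool_pos: [0.5306, 0.2339, 0.3007]
orientation: [-3.139, 0.052, -0.005]
ft_force: [1.2, 0.3, 1.2]
opening: 0.0498
gripper_force: 0.0
```

Request:
arm_command(plan=[[[-5,40,0],[0,0,0],50],[[-10,80,0],[0,0,0],50],[[-15,120,0],[0,0,0],50],[[-15,160,0],[0,0,0],50],[[-15,180,0],[0,0,0],50],[[-15,180,0],[0,0,0],50],[[-15,180,0],[0,0,0],50],[[-15,180,0],[0,0,0],50]])

```text
clock: 23.95
tool_pos: [0.5086, 0.0554, 0.2966]
orientation: [-3.141, 0.049, 0.001]
ft_force: [-0.2, 0.9, 1.2]
opening: 0.0503
gripper_force: 0.0
```

```bash
python3 - <<'E'
from h import *
cm,im,d=shot("wrist","wend"); s=bot.state(); print(s["clock"],s["tool_pos"],s["ft_force"])
hsv=cv2.cvtColor(im,cv2.COLOR_RGB2HSV)
uv=proj(cm,[[.5598,.053,.03]])[0].astype(int)
m=((hsv[...,2]<160)&(hsv[...,1]>140)&((hsv[...,0]<14)|(hsv[...,0]>172))).astype(np.uint8); k=np.zeros_like(m); k[uv[1]-65:uv[1]+65,uv[0]-22:uv[0]+22]=1; m*=k
vv,uu=np.where(m>0); print("blank",cv2.minAreaRect((onz(cm,np.c_[uu,vv],.034)[:,:2]*1000).astype(np.float32)),np.median(bydepth(cm,np.c_[uu,vv],d[vv,uu])[:,2]))
b=proj(cm,[[.5655,.2337,.217]])[0].astype(int)
m=(im.max(2)<55).astype(np.uint8); k=np.zeros_like(m); k[max(0,b[1]-85):b[1]+85,max(0,b[0]-30):b[0]+30]=1; m=cv2.morphologyEx(m*k,cv2.MORPH_OPEN,np.ones((5,5)))
vv,uu=np.where(m>0); print("bar",cv2.minAreaRect((onz(cm,np.c_[uu,vv],.217)[:,:2]*1000).astype(np.float32)))
E
```

```text
24.0 [0.50864473 0.05592129 0.29655855] [-0.97744634  0.33959732 -0.60285002]
blank ((559.420166015625, 53.80992889404297), (34.54191207885742, 146.0720672607422), 88.17747497558594) 0.037084216765611855
bar ((565.2352294921875, 233.364501953125), (21.789505004882812, 116.75222778320312), 87.50475311279297)
```

View pics/wend.png

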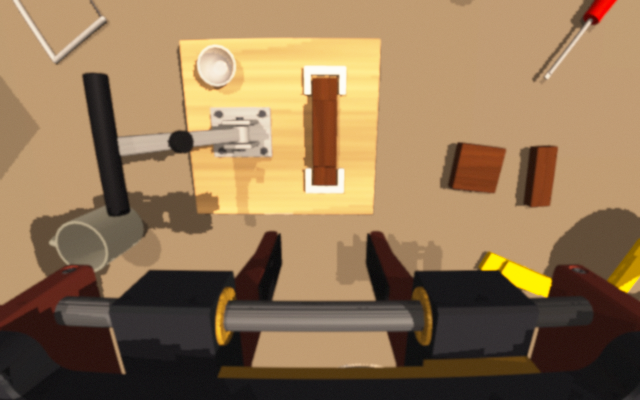

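The wrist view matches the one before pressing. The blank is in its nest at (323,75..185), and the bar is fully open from (97,75) to (119,213). The dish at (217,66) and both offcuts are unmoved. Handing in.

```bash
python3 -c "
from plant import bot
print(bot.hand_in())"
```

```text
the job is handed in; nothing more can be done
None
```

The job is handed in: the blank was seated in the nest, the clamp was eased down and left pressing alone for over three seconds, then swung fully open, with the blank still in its nest and the two blocks and dish not visibly moved; the hand-in call returned no verdict.

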